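# Load the calibration plate and crank the inspection camera to working height

### The arm

A 6-joint arm with a two-finger parallel gripper is mounted at the origin on the work surface. World frame = base frame: x ahead of the robot, y to its left, z up, the work surface at z = 0. Lengths are in m, angles in rad, forces in N, time in s.
With the tool pointing down it reaches from about 0.25 to 0.725 m from the base axis. Payload 4 kg.
Tool frame: the origin (TCP) lies midway between the tips of the shut fingers; the grasp point (between the pads) lies 19 mm behind it; z points along the fingers, y is the direction in which the jaws open and shut (so a half turn about z gives the same grasp; the last joint's range is limited). The gripper opens to 85 mm and grips with 20 to 120 N. Pads are 22 mm wide; open, the fingers measure 114 mm over their backs; the gripper's body (76 mm by 85 mm) begins 54 mm behind the grasp point. The pads swing forward as they close: fully open they stand 13 mm farther back than shut.
Start: joints at [1.27, 0.241, 0.005, 1.335, 0, 1.571], TCP at [0.148, 0.478, 0.231] pointing down, gripper open.
Joint ranges: [-2.72, 2.72], [-1.05, 1.87], [-1.09, 1.28], [-1.99, 2.15], [-1.42, 1.44], [-3.14, 3.14]. Speed limits (rad/s): [2.79, 2.79, 3.14, 3.14, 3.14, 3.14].

### API

Orientations are given as a unit quaternion [x, y, z, w].
In Python, from workcell import bot gives the robot as it stands.
- The arm moves only by the shell command python3 -m inch 'ROWS'. ROWS is JSON, a list of rows, each a list of 5 numbers: the shift along the tool's x, y, z scaled (see below), then the turn about the tool's z scaled (see below), then the closure, from 0 (fully open) to 1 (shut). A call has 1 to 10 rows; each row is the pose to reach, as a shift and turn from the pose commanded when the call began, along the tool's axes at that moment; what a row does not reach only later rows make up. The controller multiplies each number of a shift by 100 cm and each number of a turn by 120 degrees. A row lasts 1/8 s, in which the tool goes at most 62.5 mm and 10.7 degrees, less where a joint would pass 70% of its speed; a pose out of reach is approached as far as the arm can. A call with a number of a shift or a turn outside -1 to 1 is refused whole. A call with a gripper value outside its range is refused whole. The fingers move at their own pace and stop on an object; the grip force is fixed at half the most. Time passes only in rows, so rows that repeat a pose let the fingers close. It gives the time, the measured TCP pose, the force and the opening at its end, in the units of the state.
- bot.get_obs(): the state, without advancing time (a new reading comes with each control period).
- bot.camera(name): name is "side" or "top"; returns the picture (480x640x3 uint8, red, green, blue); there is no depth.
- bot.calibration(name): a dict with "intrinsics" (3x3 intrinsics, pixels), "xyz" and "attitude" of the camera in the world. Camera axes: x right, y down, z forward; pixel columns grow to the right and rows downward; lengths in m; the calibration is good to about 2 mm. A picture is of the moment at which its call begins. calibration takes no time and is no camera call.
- bot.job_done(): hands the job in, once; it reports no verdict.
Trained networks look in the newest picture that a camera, given by its name, has taken for a name from the list of things; names that differ only in an ending like _2 or _b are one class to them, and where a whole thing is asked for, a point or a joint stands for the part that bears it (a point fixed in the world has none). Each returns a list of dicts, best first, with "score" (0 to 1); they miss things now and then, are a little off and sometimes report something else, mostly with a low value. They report only what shows in the picture. A call takes as long as a camera call. They do not tell look-alikes from the thing itself.
- bot.masks_of(camera, target): "pixels" (480x640 bool, what is visible of it) and "extent" ([left, top, width, height] as shares, 0 to 1, of the picture: columns of its width, rows of its height, round what is visible of it).
- bot.spot_point(camera, target): "point" ([column, row] as shares, 0 to 1, of the picture: columns of its width, rows of its height: a listed point, or the origin of a listed thing).
The state is a dict: "clock": time; "joint_pos": joint angles; "joint_vel": joint speeds; "tau": joint torques, N m; "eef_pos": TCP position; "tool_rot": TCP orientation; "ft_force": force on the tool from outside, world axes, zero at the start; "ft_torque": the same for the moment, N m; "grip_width": finger opening in m.
Only numpy, scipy, OpenCV 4.12 (cv2) and the standard library are available. Lean on these libraries where they do the work, as an engineer would, in place of code of your own. Each camera call takes 0.05 s, during which the arm holds its last target.

### The job

Set up the camera station for a calibration shot: turn the red-handled hand crank to bring the camera down until the yellow pointer stands within the green band of the height clip. Use the wooden push stick to feed the checkered plate in under the low light hood until it is fully home against the end stop, without touching the plate with the hand, and lay the stick down clear of the hood. Leave the lamp, the lens and the screwdriver where they are.

Things in the scene. Friction and masses are not known exactly. Their poses are not given: they have to be found in the camera images.
- station: Aluminium camera station, fixed. Origin: on the bench top under the middle of the light hood; +y is the feed direction, z up. Bed 150 (x) x 400 (y) mm, y = -190 to +210, top 15 mm above the bench. Two straight guides, inner faces at x = +-41.5 mm, 8 mm high on the bed, y = -190 to +40, form the plate's channel. Column 60 x 40 mm at x = 0, y = 160, crank on top.
- hood_mouth (a point): middle of the hood's entry, on the bed's top: station frame (0, -70, 15) mm; same axes as the station. The black light hood is 150 (x) x 140 (y) mm, y = -70 to +70, underside 41 mm and top 85 mm above the bench: 26 mm clear over the bed, too low for a hand. The camera hangs over its middle, 44 mm wide, 125 to 225 mm above the bench.
- end_stop (a point): middle of the face of the fixed stop across the channel, inside the hood: station frame (0, 40.5, 21) mm; the plate's leading edge comes to rest on it
- plate: loose checkered calibration plate, 80 x 80 x 10 mm, about 160 g, lying on the bed between the guides before the hood (1.5 mm play each side). Origin: centre of its underside. It starts 125 to 145 mm before home; fully home against the stop its centre is at y = 0 in the station's frame.
- push_stick: loose wooden push stick lying on the bench, 80 g. Origin: on its underside below the middle of the handle; +x runs along it to the pushing tip. Flat blade 30 mm wide, 10 mm thick, x = -30 to +170 mm; upright handle 60 mm long (along x), 18 mm thick, up to 54 mm above the underside.
- stick_grip (a point): middle of the stick's handle, 36 mm above the stick's underside, 18 mm thick there; take it across the stick, the fingers pointing down
- stick_tip (a point): middle of the end face of the stick's blade, 170 mm ahead of the handle, 5 mm above the underside
- crank (a joint): hand crank angle, rad; grows when the crank is turned clockwise seen from above, and that lowers the camera carriage by 10 mm a turn (1.59 mm a rad). A full turn and a bit more is needed, well inside its range. It stays where it is left and takes about 2 to 3 N at the grip to turn.
- crank_axis (a point): point on the crank's vertical axis, 275 mm above the bench, station frame (0, 148, 275) mm; the hub around it is 34 mm across and its top is at 288 mm
- crank_grip (a point): middle of the crank's red upright grip, 55 mm from the axis, 310 mm above the bench: 44 mm high (from the arm's top at 286 mm to 330 mm), square, 18 x 18 mm, two faces along the arm; its +x points out along the arm. It does not spin on the arm: a hand that holds it tight turns with the crank, then lets go and takes it again.
- pointer (a point): tip of the yellow pointer on the side (+x of the station) of the camera carriage; goes down and up with the carriage
- height_clip: black clip with a green band 4 mm high on the side of the column, beside the scale. Origin: at mid-height of the band, at the clip's inner end; fixed during a run. The pointer starts 10 to 14 mm above it.
- led_lamp: bystander: white floodlight with 16 lamps on a U bracket, 90 x 156 mm foot, 153 mm high, origin under its middle
- lens: bystander: black lens standing upright, 44 mm across, 50 mm high, origin under its middle
- driver: bystander: blue screwdriver 160 mm long lying on the bench, origin under its middle
Mind the look-alikes: they are no part of the job. What is shaped like the plate but pink is not meant. Several things have the shape of the push_stick; the one meant has the colours described above.

How it is judged:
At the end, for the whole second after the job is handed in: The plate lies flat against the stop under the hood (within 3 mm), the push stick rests on the bench or bed with its tip out of the hood, and the pointer is within the green band (2 mm either side of its middle) (y of plate in the frame of station between -0.003 and 0.003 m and z of plate in the frame of station below 0.018 m and (y of stick_tip in the frame of hood_mouth below -0.005 m or y of stick_tip in the frame of hood_mouth above 0.145 m or x of stick_tip in the frame of hood_mouth below -0.08 m or x of stick_tip in the frame of hood_mouth above 0.08 m) and height (world z) of push_stick below 0.03 m and linear speed of each of push_stick, plate below 0.02 m/s and z of pointer in the frame of height_clip between -0.002 and 0.002 m); the robot touches nothing.
It fails at once if the hand or arm touches the plate (contact force between any of the fingers, the arm and plate above 0.3 N).
It fails at once if the lamp, lens or screwdriver is shoved more than 3 cm (distance of any of led_lamp, lens, driver from where it was at the start of the episode above 0.03 m).
It also fails if it takes over 72 s, if anything falls off the work surface, if the arm or the gripper's body presses on something with over 40 N, if the wrist force passes 120 N, or if a joint passes its speed limit or range.

## Working session

There is one attempt and no reset: what is moved stays moved. The work goes in short steps, Python scripts to look and compute and a shell command to move; the robot and the scene stay as the last step left them, time stands still between calls to the robot, and variables do not carry over. Pictures are saved under pics/ and viewed, and the job is handed in when it is done.

```bash
ls; mkdir -p pics; python3 - <<'E'
from workcell import bot
import cv2
print(bot.get_obs())
for n in ("side","top"):
    im=bot.camera(n); cv2.imwrite(f"pics/{n}0.png",im[:,:,::-1]); print(n,bot.calibration(n))
E
```

```text
pics
{'clock': 0.0, 'joint_pos': array([1.27000417e+00, 2.41413655e-01, 3.71819850e-03, 1.33518191e+00,
       8.48539592e-06, 1.57080703e+00]), 'joint_vel': array([ 0.00143534, -0.00080357, -0.00201124, -0.0018956 , -0.00113947,
       -0.00133346]), 'tau': array([ 1.98110887e-03, -3.72314429e+01,  2.52410173e+01,  1.70143746e-02,
        1.15492448e-04,  1.43435408e-06]), 'eef_pos': array([0.1479499 , 0.47695193, 0.23041031]), 'tool_rot': array([ 1.49834963e-01,  9.88710474e-01, -1.02813979e-03, -1.60090183e-04]), 'ft_force': array([ 1.19289073, -0.31379873, -0.14759011]), 'ft_torque': array([-0.00777663,  0.02970378, -0.0412186 ]), 'grip_width': 0.08588120596852176}
side {'intrinsics': array([[469.70724258,   0.        , 315.4471566 ],
       [  0.        , 469.70724258, 240.17621743],
       [  0.        ,   0.        ,   1.        ]]), 'xyz': array([ 0.49129411, -0.96015098,  0.94398842]), 'attitude': array([ 0.90377857, -0.03554274,  0.01227908, -0.4263452 ])}
top {'intrinsics': array([[442.39237207,   0.        , 315.97041103],
       [  0.        , 442.39237207, 239.23661674],
       [  0.        ,   0.        ,   1.        ]]), 'xyz': array([ 0.40410518, -0.06489114,  1.54188475]), 'attitude': array([ 0.70763107, -0.70431193,  0.03738174, -0.04249211])}
```

View pics/side0.png

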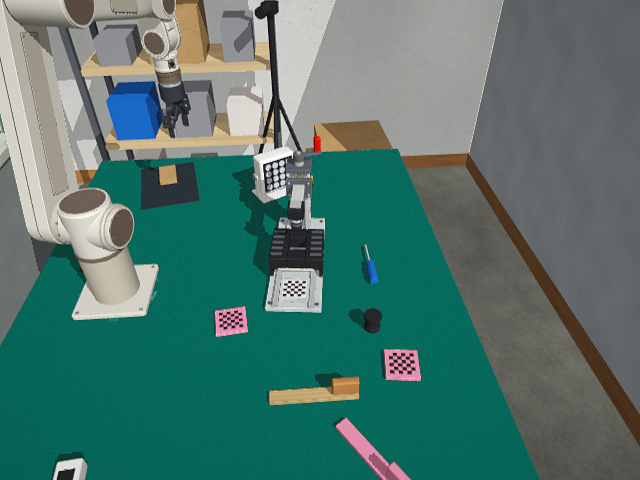

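View pics/top0.png

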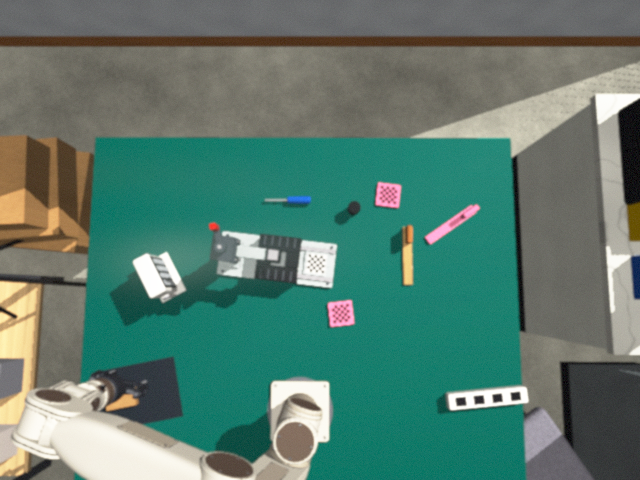

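```bash
cat > h.py <<'E'
from workcell import bot
import numpy as np, cv2
from scipy.spatial.transform import Rotation as R
from scipy.optimize import least_squares
C={n:bot.calibration(n) for n in("side","top")}
def ray(n,uv):
    c=C[n]; d=np.linalg.inv(c["intrinsics"])@np.array([uv[0],uv[1],1.]); return c["xyz"],R.from_quat(c["attitude"]).as_matrix()@d
def plane(n,uv,z):
    o,d=ray(n,uv); return o+d*(z-o[2])/d[2]
def proj(n,P):
    c=C[n]; p=R.from_quat(c["attitude"]).as_matrix().T@(np.asarray(P,float)-c["xyz"]); q=c["intrinsics"]@p; return q[:2]/q[2]
def tri(a,b):
    A=[];B=[]
    for n,uv in(("side",a),("top",b)):
        o,d=ray(n,uv); d=d/np.linalg.norm(d); M=np.eye(3)-np.outer(d,d); A.append(M);B.append(M@o)
    return np.linalg.lstsq(np.vstack(A),np.hstack(B),rcond=None)[0]
def spots(n,t,k=3):
    return [(np.round(np.array(r["point"])*[640,480],1),round(r["score"],2)) for r in bot.spot_point(n,t)[:k]]
def crop(n,name,x0,y0,x1,y1,s=6):
    im=bot.camera(n)[y0:y1,x0:x1,::-1]; cv2.imwrite(f"pics/{name}.png",cv2.resize(im,None,fx=s,fy=s,interpolation=cv2.INTER_CUBIC))
E
python3 - <<'E'
from h import *
for t in ["station","hood_mouth","plate","push_stick","stick_grip","stick_tip","crank_axis","crank_grip","pointer","height_clip"]:
    for n in("side","top"): print(t,n,spots(n,t))
crop("side","s1",240,130,370,330,3)
im=bot.camera("side"); 
crop("top","t1",190,210,440,310,3)
crop("side","s2",255,360,425,480,4)
E
```

```text
station side [(array([298.4, 262.4]), 0.76), (array([293.5, 288.6]), 0.17)]
station top [(array([280.8, 258.5]), 0.59)]
hood_mouth side [(array([295., 279.]), 0.65)]
hood_mouth top [(array([301.7, 260.5]), 0.85)]
plate side [(array([294.1, 291.5]), 0.94), (array([399.6, 364.5]), 0.74), (array([226.4, 324.4]), 0.72)]
plate top [(array([316.8, 264.4]), 0.98), (array([387.8, 197.4]), 0.83), (array([339.1, 312.8]), 0.66)]
push_stick side [(array([346.2, 396.9]), 0.72)]
push_stick top [(array([463.3, 213.4]), 0.95), (array([407.4, 233.1]), 0.86)]
stick_grip side [(array([343.1, 383.2]), 0.84)]
stick_grip top [(array([411.6, 234.1]), 0.81), (array([471.4, 215.9]), 0.64)]
stick_tip side [(array([270.7, 400.5]), 0.72), (array([308.7, 180. ]), 0.6)]
stick_tip top [(array([409.2, 284.6]), 0.73), (array([428.7, 240.9]), 0.59)]
crank_axis side [(array([299.3, 157.5]), 0.9), (array([367.2, 263.1]), 0.4)]
crank_axis top [(array([218.2, 247.9]), 0.76), (array([215. , 229.5]), 0.45)]
crank_grip side [(array([318.1, 144.9]), 0.8)]
crank_grip top [(array([213.2, 231.9]), 0.53)]
pointer side [(array([310.4, 180.9]), 0.83), (array([345.4, 392.8]), 0.31)]
pointer top [(array([227.8, 236.8]), 0.63)]
height_clip side []
height_clip top []
```

View pics/s1.png

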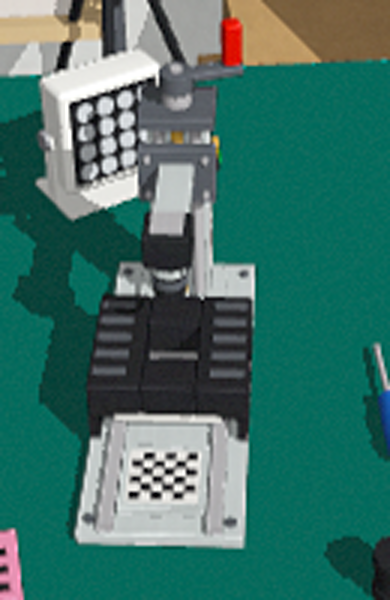

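View pics/t1.png

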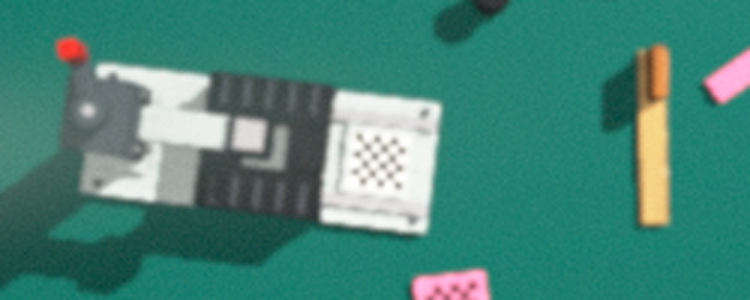

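View pics/s2.png

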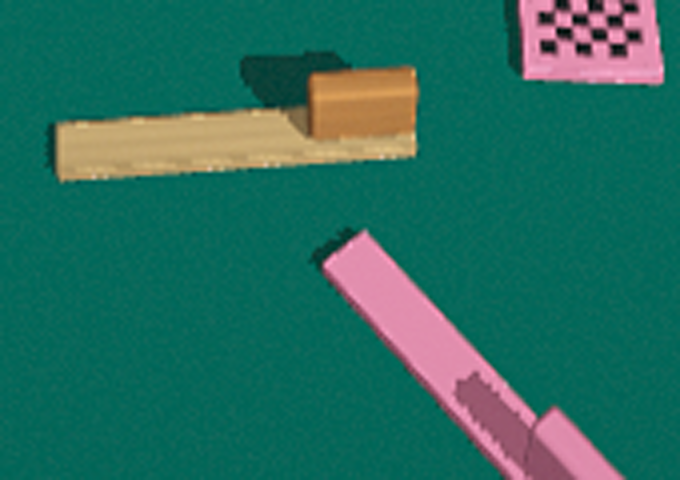

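```bash
python3 - <<'E'
from h import *
obs=[("top",(337,244),(75,-190,15)),("top",(332.7,288.3),(-75,-190,15)),("top",(223.3,231),(75,210,15)),
("side",(266,311),(-75,-190,15)),("side",(321,312),(75,-190,15)),("side",(324.3,219),(75,210,15)),
("side",(299.3,157.5),(0,148,275)),("top",(218.2,247.9),(0,148,275)),("side",(295,279),(0,-70,15)),("top",(301.7,260.5),(0,-70,15))]
def W(p,q):
    c,s=np.cos(p[2]),np.sin(p[2]); q=np.array(q)/1000; return np.array([p[0]+c*q[0]-s*q[1],p[1]+s*q[0]+c*q[1],q[2]])
f=lambda p:np.concatenate([proj(n,W(p,q))-uv for n,uv,q in obs])
r=least_squares(f,[.4,0.05,0],loss="soft_l1"); print(r.x,np.degrees(r.x[2])); print(f(r.x).reshape(-1,2).round(1))
ax=W(r.x,(0,148,275)); print("axis",ax)
print("grip tri",tri((318.1,144.9),(213.2,231.9)), "grip top plane",plane("top",(190+70/3,210+49/3),.33))
print("grip side",plane("side",(318.1,144.9),.31))
print("stick grip",plane("side",(343.1,383.2),.036),plane("top",(411.6,234.1),.036),"tip",plane("side",(270.7,400.5),.005),plane("top",(409.2,284.6),.005))
print("ptr",tri((310.4,180.9),(227.8,236.8)))
c,s=np.cos(r.x[2]),np.sin(r.x[2])
for n,uv in(("side",(294.1,291.5)),("top",(316.8,264.4))):
    d=plane(n,uv,.02)[:2]-r.x[:2]; print("plate",c*d[0]+s*d[1],-s*d[0]+c*d[1])
crop("side","s3",290,160,330,215,12)
crop("side","s4",130,155,210,215,6)
E
```

```text
[ 0.5075372   0.0685498  -0.10899201] -6.2447819025360936
[[ 0.6 -0.1]
 [ 0.2 -1.2]
 [ 0.2 -0. ]
 [-1.5 -1.3]
 [ 0.3 -1.2]
 [-0.   0.3]
 [-1.5  1.2]
 [ 3.6 -0.7]
 [ 0.8 -0.6]
 [-1.   1. ]]
axis [0.52363609 0.2156716  0.275     ]
grip tri [0.573758   0.23511855 0.30428044] grip top plane [0.57639485 0.22879937 0.33      ]
grip side [0.58254071 0.22657341 0.31      ]
stick grip [ 0.59009176 -0.36388615  0.036     ] [ 0.59412136 -0.38102245  0.036     ] tip [ 0.42771849 -0.37452963  0.005     ] [ 0.42234743 -0.37587866  0.005     ]
ptr [0.56054039 0.21484547 0.20010167]
plate -0.0008292127532239842 -0.1263306237635713
plate -0.0040897861881155715 -0.12647590235330466
```

View pics/s3.png

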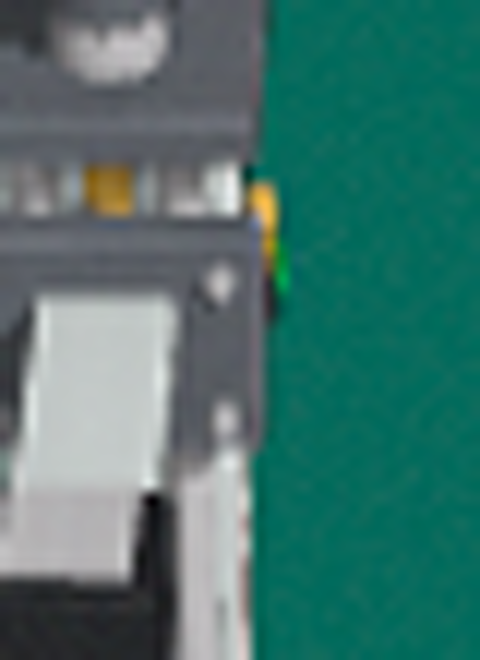

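View pics/s4.png

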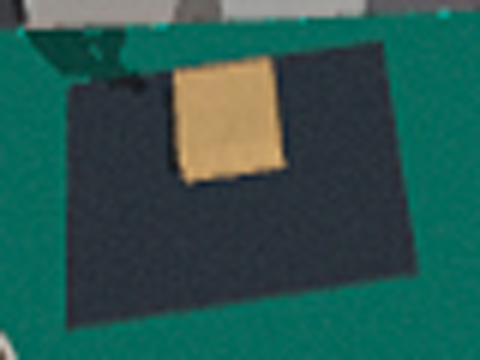

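```bash
python3 - <<'E'
from h import *
crop("side","s5",280,130,330,170,12)
crop("top","t5",195,215,245,265,12)
for n in("side","top"):
    im=bot.camera(n).astype(int); m=(im[:,:,0]>130)&(im[:,:,1]<80)&(im[:,:,2]<80); m[:130]=0;m[270:]=0
    if n=="top": m[:,:200]=0;m[:,240:]=0
    else: m[:,:300]=0;m[:,330:]=0
    v,u=np.nonzero(m); print(n,len(u),u.mean(),v.mean(),u.min(),u.max(),v.min(),v.max())
E
```

```text
side 94 317.2659574468085 143.5 314 320 136 151
top 43 213.4418604651163 226.5581395348837 210 217 224 229
```

View pics/s5.png

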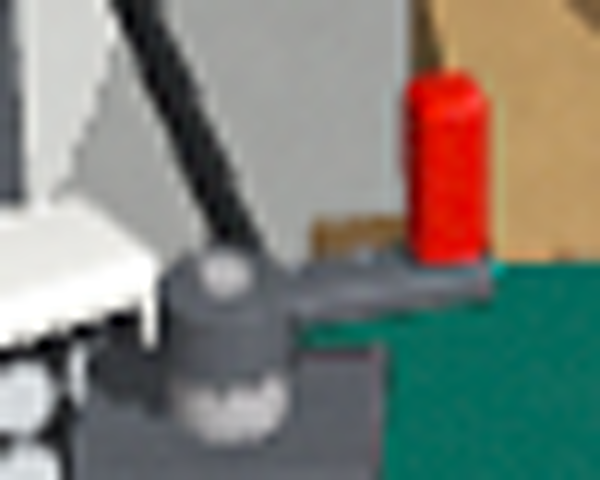

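View pics/t5.png

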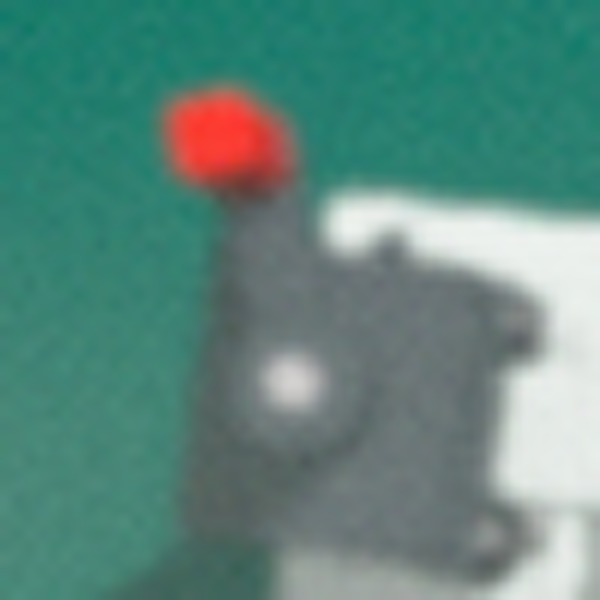

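```bash
python3 - <<'E'
from h import *
print("hub",tri((298.2,152),(218.8,246.2)),plane("top",(218.8,246.2),.289),plane("side",(298.2,152),.289))
print("grip",tri((316.7,136.6),(212.8,225.6)),plane("top",(212.8,225.6),.33),plane("side",(316.7,136.6),.33),plane("side",(317,151.3),.286))
o=bot.get_obs();print(proj("top",o["eef_pos"]),proj("side",o["eef_pos"]))
crop("side","s6",140,70,210,140,8); crop("top","t6",80,360,150,410,8)
E
```

```text
hub [0.5251846  0.22027665 0.29377818] [0.52512934 0.22134216 0.289     ] [0.52595194 0.2290617  0.289     ]
grip [0.57839567 0.22931584 0.33430157] [0.57844064 0.23034406 0.33      ] [0.57958807 0.23786692 0.33      ] [0.57984964 0.23377345 0.286     ]
[130.81126685 377.70769921] [180.26353943 135.65936549]
```

View pics/s6.png

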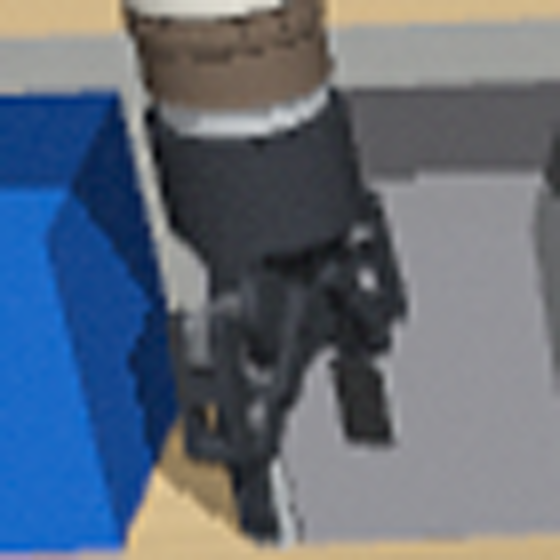

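View pics/t6.png

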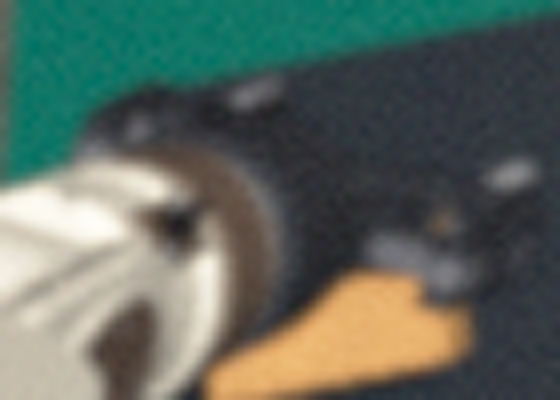

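```bash
cat >> h.py <<'E'
def yaw(q=None):
    M=R.from_quat(bot.get_obs()["tool_rot"]).as_matrix() ; return np.degrees(np.arctan2(M[1,1],M[0,1]))
def go(P,th=None):
    o=bot.get_obs(); M=R.from_quat(o["tool_rot"]).as_matrix(); d=M.T@(np.array(P)-o["eef_pos"])
    t=0 if th is None else (yaw()-th)/120
    return d.round(4), round(t,4)
def st():
    o=bot.get_obs(); print("t",o["clock"].__round__(2),"p",o["eef_pos"].round(4),"yaw",yaw().round(1),"j",np.degrees(o["joint_pos"]).round(0),"F",o["ft_force"].round(1),"T",o["ft_torque"].round(2),"w",round(o["grip_width"],4))
E
python3 - <<'E'
from h import *
st(); print(go((.579,.2315,.40)))
E
python3 -m inch '[[0,0,-0.06,-0.08,0],[-0.05,-0.01,-0.12,-0.16,0]]'
python3 -c "from h import *; st()"
```

```text
t 1.7 p [0.1482 0.4775 0.2313] yaw 72.8 j [73. 14.  0. 76. -0. 90.] F [-0.6 -0.5 -0.7] T [ 0.03  0.06 -0.03] w 0.0854
(array([-0.4844, -0.1073, -0.1687]), 0)
clock: 1.95
eef_pos: [0.1825, 0.4586, 0.34]
tool_rot: [-0.022, 1.0, -0.0, -0.0]
ft_force: [1.0, 0.4, -1.2]
grip_width: 0.0856
t 1.95 p [0.1825 0.4586 0.34  ] yaw 92.5 j [68. 12. 14. 92.  0. 66.] F [ 1.   0.4 -1.2] T [ 0.07 -0.04 -0.03] w 0.0856
```

```bash
python3 -c "
from h import *
print(go((.579,.2315,.40)))"
```

```text
(array([-0.386 , -0.2444, -0.0602]), 0)
```

```bash
python3 -m inch '[[-0.04,-0.025,-0.03,-0.088,0],[-0.09,-0.055,-0.06,-0.176,0],[-0.14,-0.085,-0.06,-0.264,0],[-0.19,-0.115,-0.06,-0.352,0],[-0.24,-0.145,-0.06,-0.44,0],[-0.29,-0.18,-0.06,-0.528,0],[-0.34,-0.215,-0.06,-0.616,0],[-0.386,-0.244,-0.06,-0.704,0],[-0.386,-0.244,-0.06,-0.792,0],[-0.386,-0.244,-0.06,-0.88,0]]'
python3 -c "
from h import *
st();print(go((.579,.2315,.40),279.5))"
```

```text
clock: 3.2
eef_pos: [0.5794, 0.2262, 0.3974]
tool_rot: [0.787, -0.617, -0.0, 0.001]
ft_force: [-0.1, 0.4, 0.1]
grip_width: 0.0855
t 3.2 p [0.5794 0.2262 0.3974] yaw -166.2 j [ 21.  31.  51. 110.  -0. -82.] F [-0.1  0.4  0.1] T [ 0.05  0.03 -0.03] w 0.0855
(array([-0.0053, -0.0009, -0.0026]), np.float64(-3.7143))
```

```bash
python3 -m inch '[[-0.005,0,0,-0.088,0],[-0.005,0,0,-0.176,0],[-0.005,0,0,-0.264,0],[-0.005,0,0,-0.352,0],[-0.005,0,0,-0.44,0],[-0.005,0,0,-0.528,0],[-0.005,0,0,-0.616,0],[-0.005,0,0,-0.704,0],[-0.005,0,0,-0.714,0]]'
python3 -c "
from h import *
st();print(go((.579,.2315,.296)))
crop('side','s7',270,80,350,180,7); crop('top','t7',180,200,240,260,8)"
```

```text
clock: 4.32
eef_pos: [0.5767, 0.2325, 0.3988]
tool_rot: [0.997, 0.08, -0.0, 0.0]
ft_force: [0.1, 0.6, 0.1]
grip_width: 0.0853
t 4.33 p [0.5767 0.2325 0.3988] yaw -80.8 j [  22.   31.   51.  110.   -0. -167.] F [0.1 0.6 0.1] T [-0.    0.02  0.01] w 0.0853
(array([0.0021, 0.0013, 0.1028]), 0)
```

View pics/s7.png

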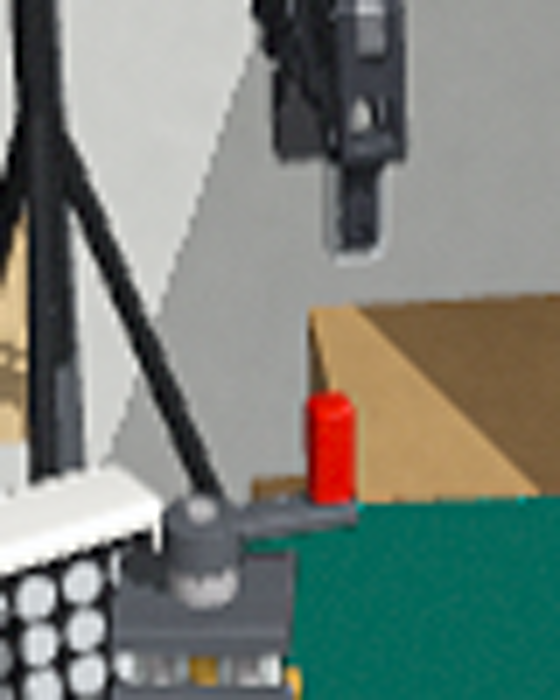

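```bash
python3 -c "
from h import *
print(proj('side',(.57,.184,.412)),proj('side',(.5767,.2325,.33)),proj('side',(.579,.2315,.33)))"
python3 -m inch '[[0.002,0.001,0.05,0,0],[0.002,0.001,0.09,0,0],[0.002,0.001,0.103,0,0.3],[0.002,0.001,0.103,0,0.6],[0.002,0.001,0.103,0,0.7],[0.002,0.001,0.103,0,0.74]]'
python3 -c "
from h import *
st()
crop('side','s8',270,80,350,180,7)"
```

```text
[314.41525745 117.64793881] [315.81739027 137.53471003] [316.66509275 137.66655964]
clock: 5.18
eef_pos: [0.5797, 0.2325, 0.2981]
tool_rot: [0.997, 0.081, 0.002, -0.001]
ft_force: [0.8, 1.1, 0.9]
grip_width: 0.0224
t 5.17 p [0.5797 0.2325 0.2981] yaw -80.7 j [  22.   28.   31.   93.    0. -167.] F [0.8 1.1 0.9] T [ 0.13 -0.08 -0.02] w 0.0224
```

View pics/s8.png

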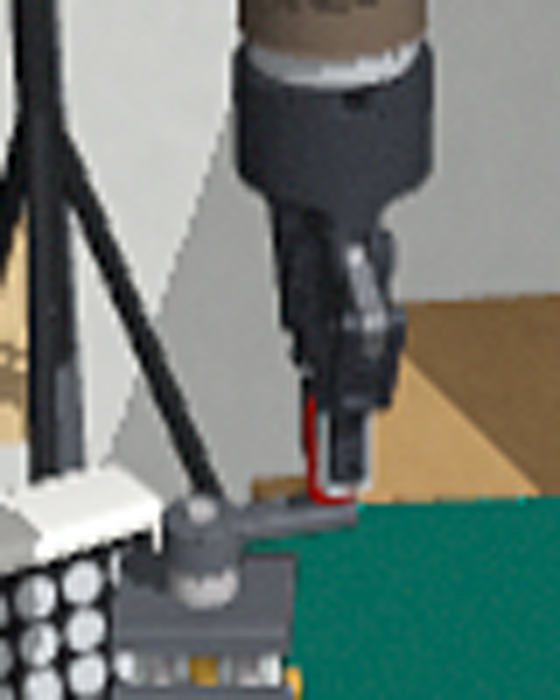

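```bash
python3 -m inch '[[-0.004,0.010,0,0.0875,0.74],[-0.0067,0.0197,0,0.175,0.74],[-0.0111,0.0287,0,0.2625,0.74],[-0.0171,0.0368,0,0.35,0.74],[-0.0245,0.0436,0,0.4375,0.74]]'
python3 -c "
from h import *
st()
crop('side','s9',270,80,350,180,7)
crop('top','t9',180,200,250,270,8)"
```

```text
clock: 5.85
eef_pos: [0.5629, 0.1849, 0.297]
tool_rot: [0.929, -0.371, 0.002, -0.001]
ft_force: [1.2, 2.0, -0.4]
grip_width: 0.022
t 5.85 p [0.5629 0.1849 0.297 ] yaw -133.6 j [  18.   24.   24.   90.   -0. -118.] F [ 1.2  2.  -0.4] T [ 0.22 -0.29  0.02] w 0.022
```

View pics/s9.png

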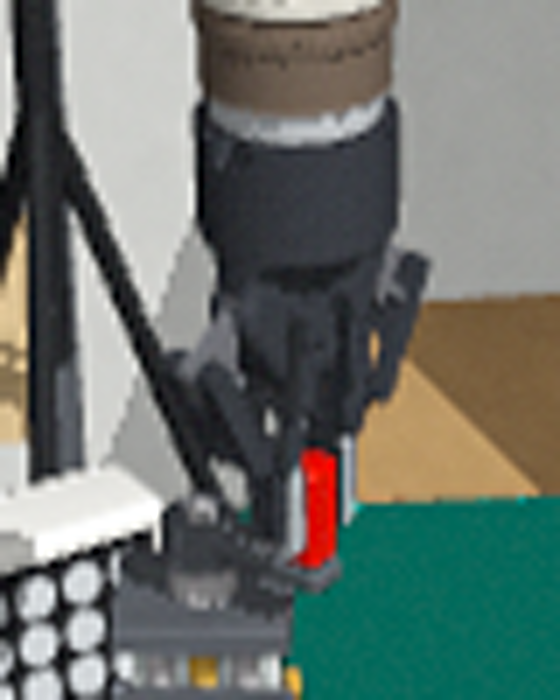

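View pics/t9.png

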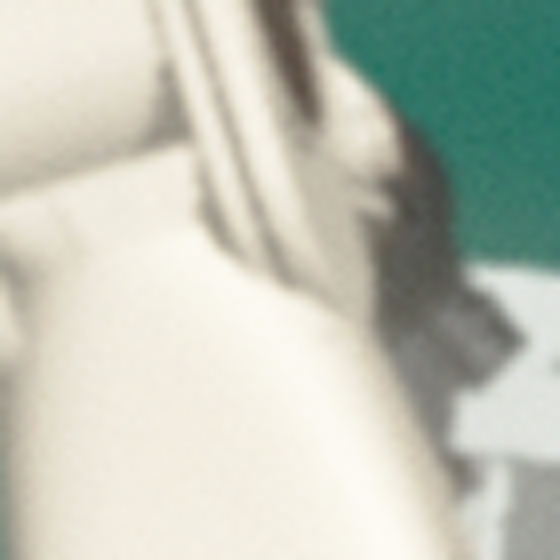

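```bash
python3 -m inch '[[-0.0009,0.010,0,0.0875,0.74],[-0.0037,0.0197,0,0.175,0.74],[-0.0081,0.0287,0,0.2625,0.74],[-0.0141,0.0368,0,0.35,0.74],[-0.0215,0.0436,0,0.4375,0.74],[-0.030,0.049,0,0.525,0.74],[-0.0394,0.0527,0,0.6125,0.74],[-0.0493,0.0547,0,0.7,0.74],[-0.0593,0.0548,0,0.7875,0.74],[-0.0692,0.0531,0,0.875,0.74]]'
python3 -c "
from h import *
st()
crop('side','s10',270,80,350,180,7)"
```

```text
clock: 7.2
eef_pos: [0.4757, 0.1937, 0.2967]
tool_rot: [-0.272, 0.962, -0.001, 0.001]
ft_force: [1.9, -0.9, 0.1]
grip_width: 0.0223
t 7.2 p [0.4757 0.1937 0.2967] yaw 121.6 j [22. 14. 11. 86. -0. -9.] F [ 1.9 -0.9  0.1] T [-0.21 -0.43  0.06] w 0.0223
```

View pics/s10.png

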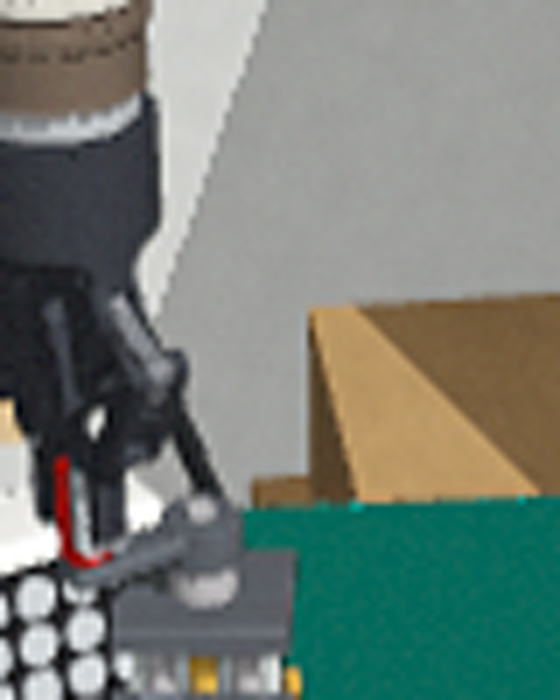

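```bash
python3 -m inch '[[-0.0009,0.010,0,0.0875,0.74],[-0.0037,0.0197,0,0.175,0.74],[-0.0081,0.0287,0,0.2625,0.74],[-0.0141,0.0368,0,0.35,0.74],[-0.0215,0.0436,0,0.4375,0.74],[-0.030,0.049,0,0.525,0.74],[-0.0394,0.0527,0,0.6125,0.74],[-0.0493,0.0547,0,0.7,0.74],[-0.0593,0.0548,0,0.7875,0.74],[-0.0692,0.0531,0,0.875,0.74]]'
python3 -c "
from h import *
st()
crop('side','s11',270,80,350,220,5)"
```

```text
clock: 8.5
eef_pos: [0.5052, 0.2753, 0.2962]
tool_rot: [0.596, 0.803, -0.001, -0.001]
ft_force: [-1.6, -0.9, 1.9]
grip_width: 0.0226
t 8.5 p [0.5052 0.2753 0.2962] yaw 16.8 j [ 29.  22.  21.  89.   0. 102.] F [-1.6 -0.9  1.9] T [-0.19  0.36  0.01] w 0.0226
```

View pics/s11.png

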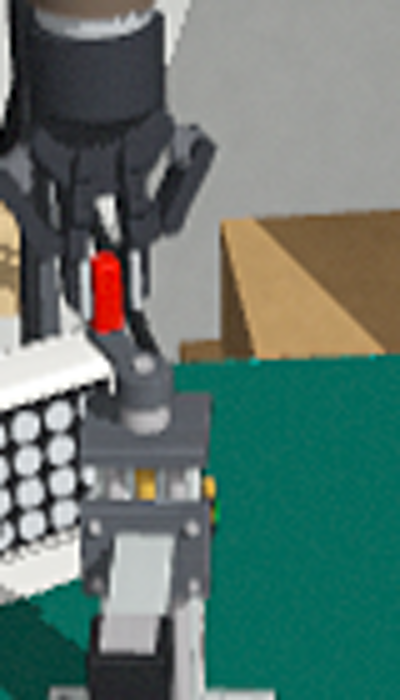

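```bash
python3 -m inch '[[-0.0009,0.010,0,0.0875,0.74],[-0.0037,0.0197,0,0.175,0.74],[-0.0081,0.0287,0,0.2625,0.74],[-0.0141,0.0368,0,0.35,0.74],[-0.0215,0.0436,0,0.4375,0.74],[-0.030,0.049,0,0.525,0.74],[-0.030,0.049,0,0.525,0.4],[-0.030,0.049,-0.01,0.525,0],[-0.030,0.049,-0.07,0.525,0]]'
python3 -c "
from h import *
st()
crop('side','s12',290,160,330,215,12)
im=bot.camera('side');cv2.imwrite('pics/side1.png',im[:,:,::-1])
"
```

```text
clock: 9.68
eef_pos: [0.5578, 0.2591, 0.3602]
tool_rot: [0.927, 0.375, -0.008, 0.0]
ft_force: [2.0, 1.1, 0.9]
grip_width: 0.0754
t 9.68 p [0.5578 0.2591 0.3602] yaw -46.0 j [ 25.  29.  42. 104.  -0. 161.] F [2.  1.1 0.9] T [ 0.06 -0.14  0.02] w 0.0754
```

View pics/s12.png

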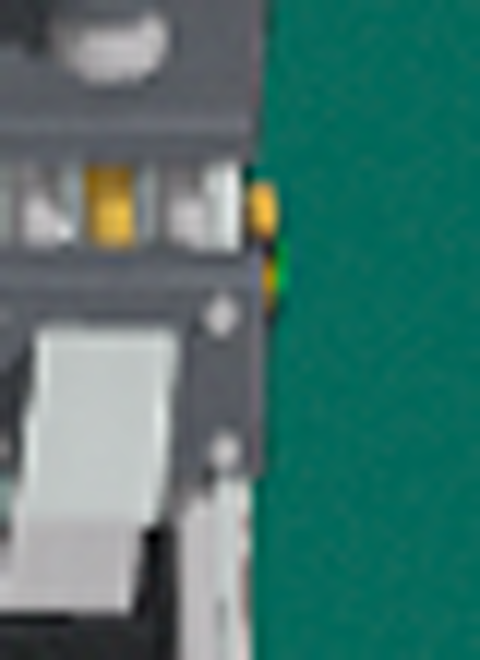

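```bash
python3 - <<'E'
import cv2,numpy as np
a=cv2.imread("pics/side0.png")[168:192,304:324];b=cv2.imread("pics/side1.png")[168:192,304:324]
t=cv2.imread("pics/top0.png")[225:250,212:242]
f=lambda x,s:cv2.resize(x,None,fx=s,fy=s,interpolation=cv2.INTER_NEAREST)
cv2.imwrite("pics/cmp.png",np.hstack([f(a,19),f(b,19)]))
cv2.imwrite("pics/t0z.png",f(t,20))
E
```

```text
(no output)
```

View pics/cmp.png

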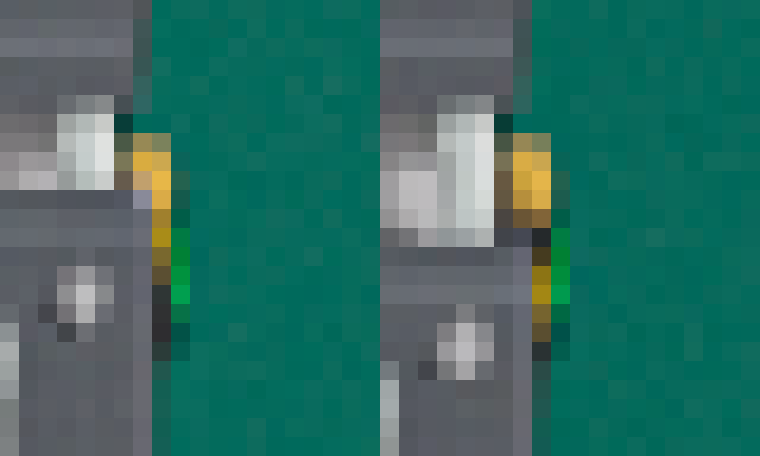

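View pics/t0z.png

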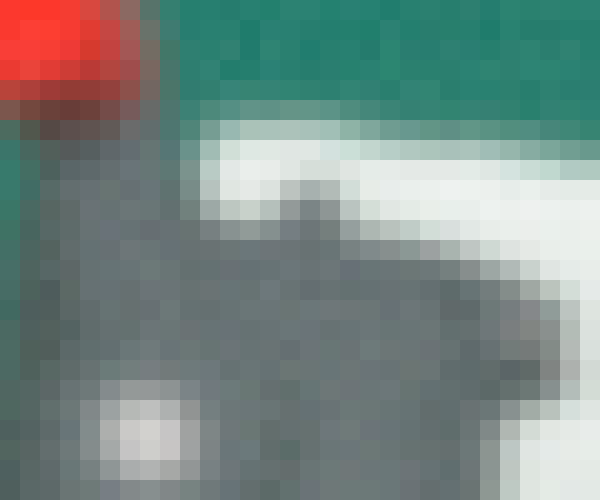

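```bash
python3 - <<'E'
from h import *
for i in range(3):
    bot.camera("side"); print(spots("side","pointer"),spots("side","height_clip"))
    m=bot.masks_of("side","height_clip")
    for r in m[:2]:
        v,u=np.nonzero(r["pixels"]); print("clip mask",round(r["score"],2),u.min(),u.max(),v.min(),v.max(),len(u),np.round(u.mean(),1),np.round(v.mean(),1))
    print([ (np.round(np.array(r["extent"])*[640,480,640,480]),round(r["score"],2)) for r in bot.masks_of("side","pointer")[:2]])
st()
E
```

```text
[(array([311. , 179.4]), 0.86)] []
[(array([284., 177.,  29.,  54.]), 0.92), (array([367., 261.,   8.,  27.]), 0.17)]
[(array([310.4, 179.8]), 0.68)] [(array([370.1, 326.9]), 0.27)]
[(array([285., 179.,  28.,  58.]), 0.65)]
[(array([310.3, 181.6]), 0.63)] []
[(array([283., 179.,  29.,  55.]), 0.62)]
t 10.53 p [0.5613 0.2605 0.3658] yaw -46.2 j [ 25.  29.  43. 104.  -0. 161.] F [-0.8 -0.1  0.2] T [-0.02 -0.01 -0.02] w 0.0856
```

```bash
python3 -m inch '[[0,0,0,-0.0875,0],[0,0,0,-0.175,0],[0,0,0,-0.2625,0],[0,0,0,-0.35,0],[0,0,0,-0.4375,0],[0,0,0,-0.525,0],[0,0,0,-0.6125,0],[0,0,0,-0.7,0],[0,0,0,-0.75,0]]'
python3 -m inch '[[0,0,0,-0.0875,0],[0,0,0,-0.175,0],[0,0,0,-0.2625,0],[0,0,0,-0.35,0],[0,0,0,-0.4375,0],[0,0,0,-0.525,0],[0,0,0,-0.6125,0],[0,0,0,-0.7,0],[0,0,0,-0.75,0],[0,0,0,-0.75,0]]'
python3 -c "
from h import *
st();print(go((.5619,.2611,.297),134))"
```

```text
clock: 11.65
eef_pos: [0.5613, 0.2605, 0.366]
tool_rot: [0.391, 0.921, 0.0, 0.0]
ft_force: [-0.2, 0.3, -0.3]
grip_width: 0.0853
clock: 12.9
eef_pos: [0.5613, 0.2605, 0.366]
tool_rot: [-0.372, 0.928, -0.0, 0.0]
ft_force: [0.1, -0.4, 0.6]
grip_width: 0.0855
t 12.9 p [0.5613 0.2605 0.366 ] yaw 133.7 j [ 25.  29.  43. 104.  -0. -19.] F [ 0.1 -0.4  0.6] T [-0.02 -0.05 -0.02] w 0.0855
(array([-0.0009,  0.    ,  0.069 ]), np.float64(-0.0024))
```

```bash
python3 -m inch '[[0,0,0.045,0,0],[0,0,0.069,0,0],[0,0,0.069,0,0.4],[0,0,0.069,0,0.65],[0,0,0.069,0,0.74],[0,0,0.069,0,0.74]]'
python3 -c "
from h import *
st()
crop('side','s13',270,80,350,180,7)"
```

```text
clock: 13.65
eef_pos: [0.5617, 0.261, 0.2983]
tool_rot: [-0.373, 0.928, 0.0, 0.001]
ft_force: [-0.3, 0.6, -0.2]
grip_width: 0.0223
t 13.65 p [0.5617 0.261  0.2983] yaw 133.8 j [ 25.  27.  30.  92.   0. -19.] F [-0.3  0.6 -0.2] T [ 0.1   0.03 -0.02] w 0.0223
```

View pics/s13.png

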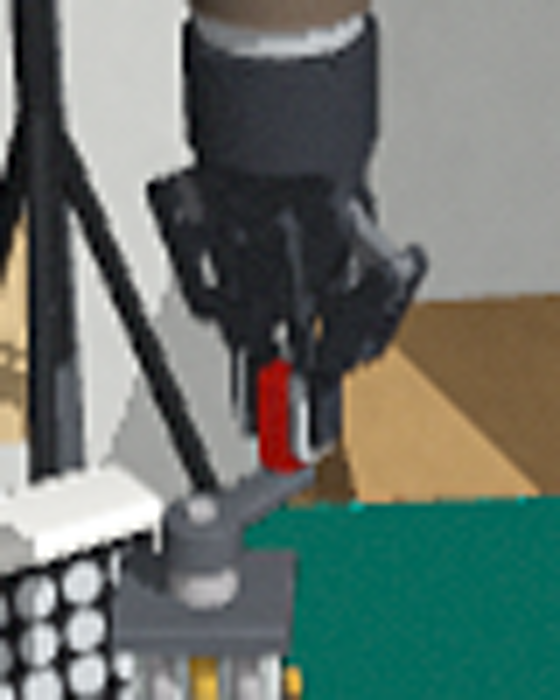

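```bash
python3 -m inch '[[0.0009,-0.010,0,0.0875,0.74],[0.0037,-0.0197,0,0.175,0.74],[0.0081,-0.0287,0,0.2625,0.74],[0.0141,-0.0368,0,0.35,0.74],[0.0215,-0.0436,0,0.4375,0.74],[0.030,-0.049,0,0.525,0.74],[0.0394,-0.0527,0,0.6125,0.74],[0.0493,-0.0547,0,0.7,0.74],[0.0593,-0.0548,0,0.7875,0.74],[0.0692,-0.0531,0,0.875,0.74]]'
python3 -m inch '[[0.0001,-0.003,0,0.025,0.74],[0.0001,-0.003,0,0.025,0.74],[0.0001,-0.003,0,0.025,0.4],[0.0001,-0.003,-0.01,0.025,0],[0.0001,-0.003,-0.07,0.025,0],[0.0001,-0.003,-0.09,0.025,0]]'
python3 -c "
from h import *
st()
im=bot.camera('side');cv2.imwrite('pics/side2.png',im[:,:,::-1])
a=cv2.imread('pics/side0.png')[168:192,304:324];b=im[168:192,304:324,::-1];c=cv2.imread('pics/side1.png')[168:192,304:324]
f=lambda x,s:cv2.resize(x,None,fx=s,fy=s,interpolation=cv2.INTER_NEAREST)
cv2.imwrite('pics/cmp2.png',np.hstack([f(a,13),f(c,13),f(b,13)]))
crop('side','s14',270,80,350,220,5)
im=bot.camera('top');cv2.imwrite('pics/top2.png',im[:,:,::-1])"
```

```text
clock: 14.95
eef_pos: [0.549, 0.1741, 0.2975]
tool_rot: [0.512, 0.859, 0.001, 0.001]
ft_force: [2.1, 1.1, 0.5]
grip_width: 0.0225
clock: 15.7
eef_pos: [0.5458, 0.1731, 0.391]
tool_rot: [0.531, 0.847, 0.002, 0.002]
ft_force: [-0.7, 0.6, -0.6]
grip_width: 0.0856
t 15.7 p [0.5458 0.1731 0.391 ] yaw 25.8 j [ 18.  23.  37. 103.  -0.  82.] F [-0.7  0.6 -0.6] T [ 0.   -0.03 -0.  ] w 0.0856
```

View pics/cmp2.png

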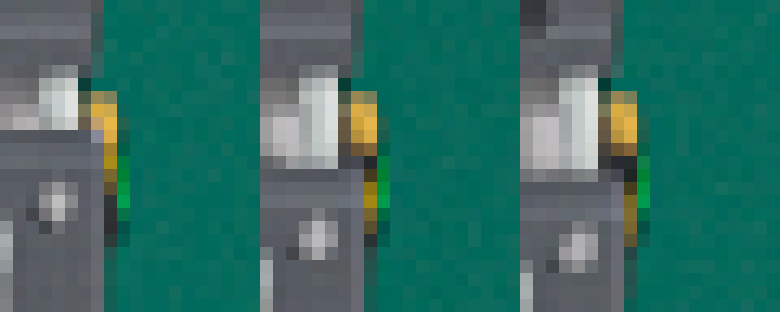

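View pics/s14.png

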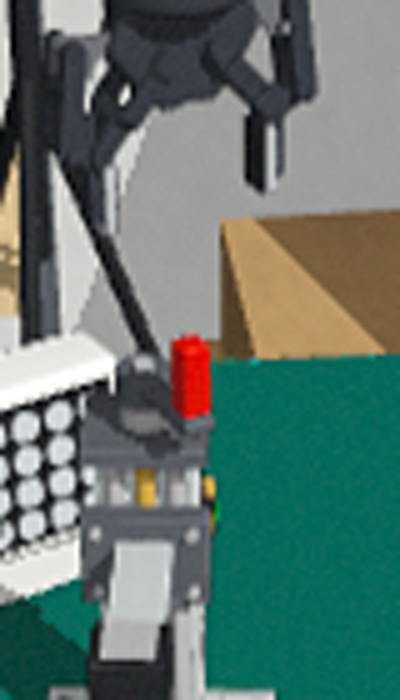

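View pics/top2.png

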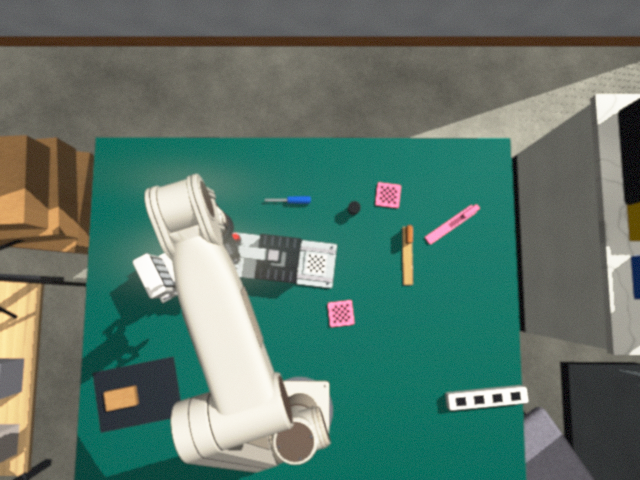

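```bash
python3 - <<'E'
from h import *
f=lambda x,s:cv2.resize(x,None,fx=s,fy=s,interpolation=cv2.INTER_CUBIC)
im=bot.camera("top"); cv2.imwrite("pics/tst.png",f(im[215:295,385:430,::-1],7))
im=bot.camera("side"); cv2.imwrite("pics/sst.png",f(im[370:410,262:366,::-1],7))
E
```

```text
(no output)
```

View pics/tst.png

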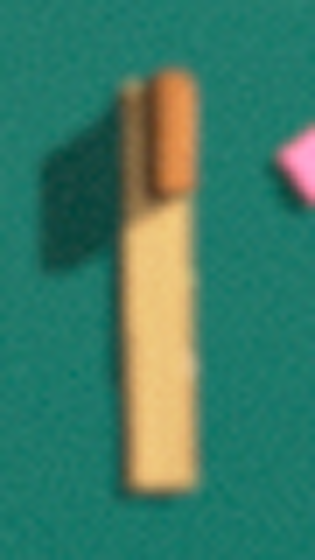

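View pics/sst.png

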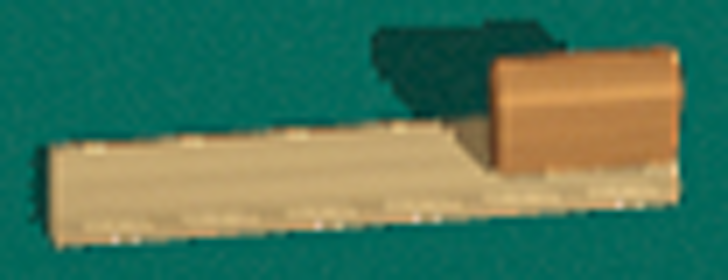

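```bash
python3 - <<'E'
from h import *
T=lambda x,y:(385+x/7-.5,215+y/7-.5); S=lambda x,y:(262+x/7-.5,370+y/7-.5)
print("tip top",plane("top",T(161,490),.01)," blade mid @200", plane("top",T(157,205),.01))
print("hdl top",plane("top",T(171,131),.054),"side",plane("side",S(588,76),.054))
print("tip side back corner",plane("side",S(50,145),.01),"front bottom",plane("side",S(57,246),0.0))
print(tri(S(588,76),T(171,131)))
E
```

```text
tip top [ 0.42260104 -0.36903353  0.01      ]  blade mid @200 [ 0.56340209 -0.3696139   0.01      ]
hdl top [ 0.59483378 -0.36827206  0.054     ] side [ 0.59421492 -0.36903955  0.054     ]
tip side back corner [ 0.42346442 -0.3514138   0.01      ] front bottom [ 0.42502488 -0.38147735  0.        ]
[ 0.59462813 -0.36844259  0.05314679]
```

```bash
python3 -c "
from h import *
st();print(go((.5945,-.3685,.30),90))"
```

```text
t 15.95 p [0.5452 0.1729 0.3859] yaw 25.8 j [ 18.  23.  36. 103.   0.  82.] F [ 0.3 -0.1 -0.3] T [-0.04 -0.02  0.01] w 0.0855
(array([-0.509 , -0.1911,  0.086 ]), np.float64(-0.5351))
```

```bash
python3 -m inch '[[-0.057,-0.021,0,-0.06,0],[-0.114,-0.043,0,-0.12,0],[-0.170,-0.064,0.01,-0.18,0],[-0.226,-0.085,0.025,-0.24,0],[-0.283,-0.106,0.04,-0.30,0],[-0.340,-0.128,0.055,-0.36,0],[-0.396,-0.149,0.07,-0.42,0],[-0.452,-0.170,0.085,-0.48,0],[-0.509,-0.191,0.086,-0.535,0],[-0.509,-0.191,0.086,-0.535,0]]'
python3 -c "
from h import *
st();print(go((.5945,-.3685,.10),90),go((.5945,-.3685,.019),90))
im=bot.camera('top');cv2.imwrite('pics/top3.png',im[:,:,::-1])"
```

```text
clock: 17.2
eef_pos: [0.5931, -0.3731, 0.2941]
tool_rot: [0.003, 1.0, 0.002, -0.004]
ft_force: [-0.4, -0.6, -1.2]
grip_width: 0.0856
t 17.2 p [ 0.5931 -0.3731  0.2941] yaw 89.6 j [-32.  41.  52. 102.  -0. -32.] F [-0.4 -0.6 -1.2] T [ 0.02 -0.01  0.03] w 0.0856
(array([-0.0029,  0.0039,  0.1941]), np.float64(-0.0031)) (array([-0.0036,  0.0035,  0.2751]), np.float64(-0.0031))
```

View pics/top3.png

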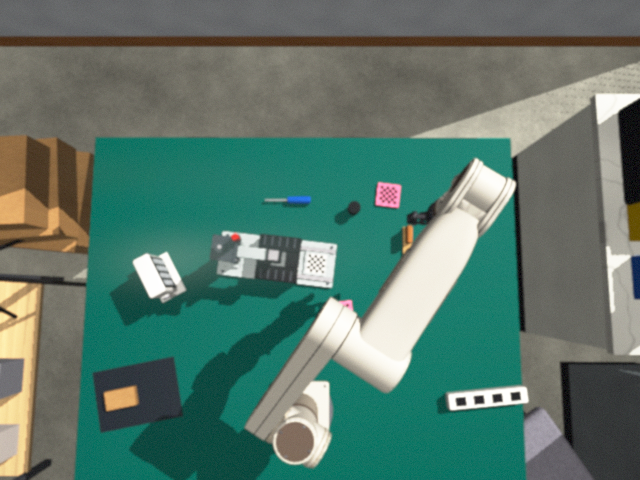

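```bash
python3 -m inch '[[-0.003,0.003,0.06,-0.002,0],[-0.003,0.003,0.12,-0.002,0],[-0.003,0.003,0.18,-0.002,0],[-0.003,0.003,0.23,-0.002,0],[-0.003,0.003,0.26,-0.002,0],[-0.003,0.003,0.275,-0.002,0],[-0.003,0.003,0.275,-0.002,0]]'
python3 -c "
from h import *
st()
im=bot.camera('side');cv2.imwrite('pics/s15.png',cv2.resize(im[300:430,250:420,::-1],None,fx=4,fy=4,interpolation=2))"
```

```text
clock: 18.12
eef_pos: [0.5974, -0.364, 0.0255]
tool_rot: [-0.002, 1.0, 0.001, -0.001]
ft_force: [-0.6, 0.5, 0.5]
grip_width: 0.0858
t 18.12 p [ 0.5974 -0.364   0.0255] yaw 90.3 j [-31.  44.  18.  64.   0. -32.] F [-0.6  0.5  0.5] T [-0.01  0.01  0.06] w 0.0858
```

View pics/s15.png

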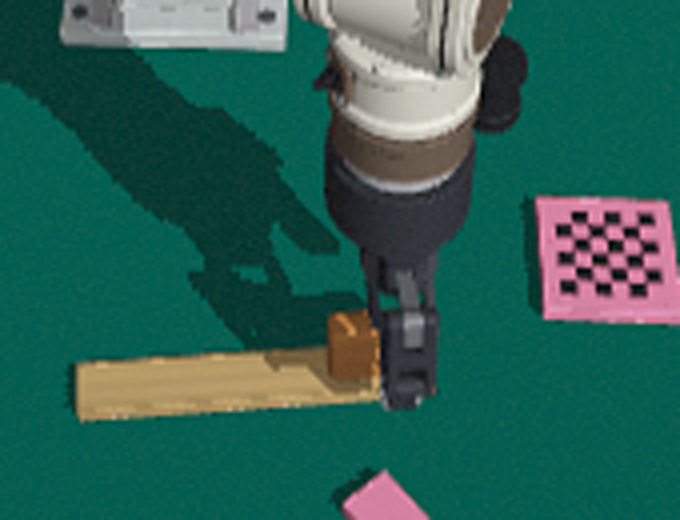

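```bash
python3 -m inch '[[0.005,-0.002,0.004,0,0],[0.005,-0.002,0.006,0,0]]'
python3 -c "
from h import *
st();print(go((.5915,-.3685,.018),90))"
```

```text
clock: 18.42
eef_pos: [0.5929, -0.3682, 0.0213]
tool_rot: [-0.002, 1.0, -0.001, 0.001]
ft_force: [0.4, -1.1, -0.5]
grip_width: 0.0854
t 18.43 p [ 0.5929 -0.3682  0.0213] yaw 90.2 j [-32.  44.  18.  63.  -0. -32.] F [ 0.4 -1.1 -0.5] T [-0.03 -0.06 -0.03] w 0.0854
(array([ 0.0014, -0.0003,  0.0033]), np.float64(0.0015))
```

```bash
python3 -m inch '[[0.001,0,0.003,0,0.5],[0.001,0,0.003,0,0.8],[0.001,0,0.003,0,1],[0.001,0,0.003,0,1],[0.001,0,0.003,0,1],[0.001,0,0.003,0,1]]'
python3 -c "
from h import *
st()
im=bot.camera('side');cv2.imwrite('pics/s16.png',cv2.resize(im[300:430,250:420,::-1],None,fx=4,fy=4,interpolation=2))"
```

```text
clock: 19.18
eef_pos: [0.592, -0.3676, 0.0172]
tool_rot: [-0.002, 1.0, -0.0, 0.0]
ft_force: [0.9, 0.1, 0.8]
grip_width: 0.0176
t 19.18 p [ 0.592  -0.3676  0.0172] yaw 90.2 j [-32.  44.  17.  63.   0. -32.] F [0.9 0.1 0.8] T [-0.03 -0.08  0.  ] w 0.0176
```

View pics/s16.png

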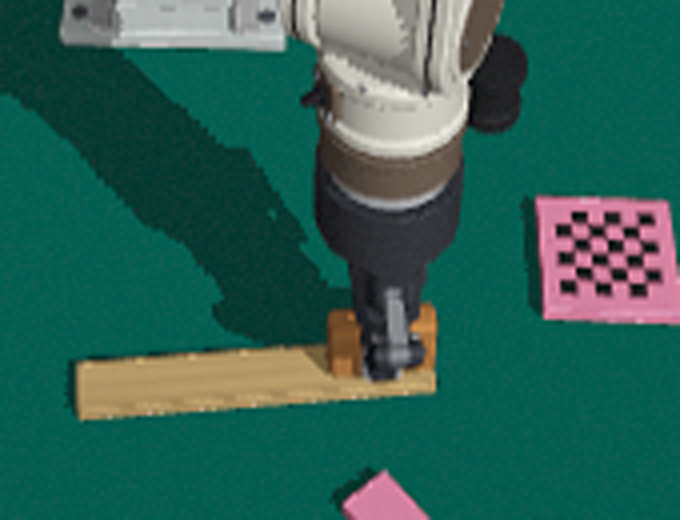

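```bash
python3 -c "
from h import *
st();print(go((.4678,-.2943,.10),-6.24))"
python3 -m inch '[[0,0,-0.05,0,1],[0,0,-0.083,0,1]]'
python3 -c "
from h import *
st();print(go((.4678,-.2943,.10),-6.24))"
```

```text
t 19.23 p [ 0.592  -0.3676  0.0172] yaw 90.2 j [-32.  44.  17.  63.  -0. -32.] F [1.  0.4 1.6] T [-0.05 -0.08  0.03] w 0.0172
(array([ 0.1239,  0.0737, -0.0829]), np.float64(0.8039))
clock: 19.48
eef_pos: [0.5919, -0.3676, 0.1013]
tool_rot: [-0.002, 1.0, -0.0, 0.0]
ft_force: [0.9, -0.8, -0.9]
grip_width: 0.017
t 19.48 p [ 0.5919 -0.3676  0.1013] yaw 90.2 j [-32.  41.  23.  73.   0. -32.] F [ 0.9 -0.8 -0.9] T [ 0.04 -0.11  0.03] w 0.017
(array([0.1239, 0.0738, 0.0012]), np.float64(0.8038))
```

```bash
python3 -m inch '[[0.0124,0.0074,0,0.0875,1],[0.026,0.0155,0,0.175,1],[0.04,0.0238,0,0.2625,1],[0.053,0.0316,0,0.35,1],[0.067,0.04,0,0.4375,1],[0.08,0.0477,0,0.525,1],[0.094,0.056,0,0.6125,1],[0.108,0.064,0,0.7,1],[0.124,0.074,0,0.7875,1],[0.124,0.074,0,0.804,1]]'
python3 -c "
from h import *
st();print(go((.4678,-.2943,.10),-6.24))
bot.camera('side')
im=bot.camera('top');cv2.imwrite('pics/t17.png',cv2.resize(im[190:350,190:440,::-1],None,fx=3,fy=3,interpolation=2))
im=bot.camera('side');cv2.imwrite('pics/s17.png',cv2.resize(im[200:420,200:400,::-1],None,fx=2.7,fy=2.7,interpolation=2))"
```

```text
clock: 20.72
eef_pos: [0.4663, -0.2932, 0.0997]
tool_rot: [0.745, 0.668, -0.0, -0.001]
ft_force: [0.2, -0.6, -0.7]
grip_width: 0.0176
t 20.73 p [ 0.4663 -0.2932  0.0997] yaw -6.2 j [-32.  25.  -5.  61.  -0.  64.] F [ 0.2 -0.6 -0.7] T [-0.03 -0.06  0.02] w 0.0176
(array([-0.0009,  0.0017, -0.0003]), np.float64(-0.0001))
```

View pics/t17.png

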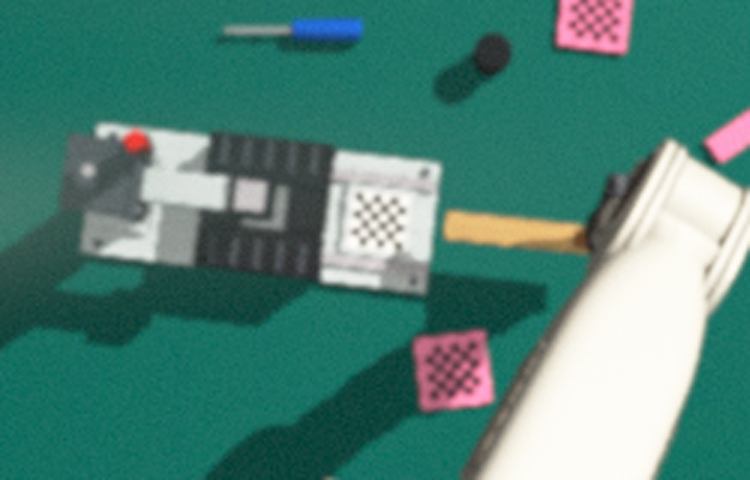

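View pics/s17.png

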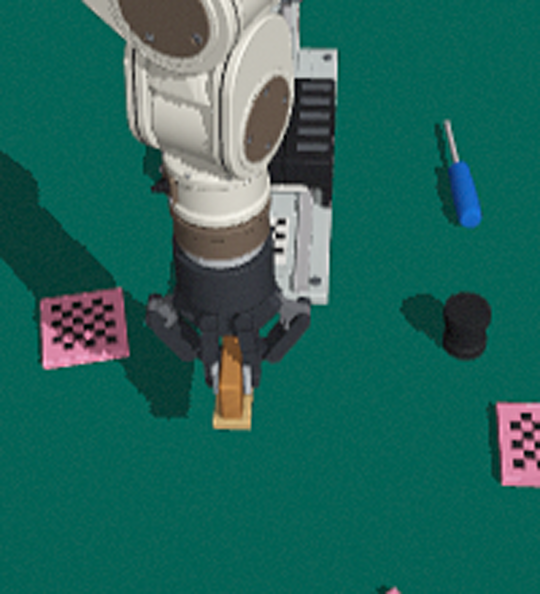

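```bash
python3 - <<'E'
from h import *
print("tip cam",plane("top",(337.8,264.8),.0926))
print("plate", plane("top",(190+380/3-.5,190+219/3-.5),.025))
# bed front corners from this crop
print("bed", plane("top",(190+441/3-.5,190+164/3-.5),.015),plane("top",(190+428/3-.5,190+293/3-.5),.015))
print("guides", plane("top",(190+433/3-.5,190+188/3-.5),.023),plane("top",(190+424/3-.5,190+263/3-.5),.023))
E
```

```text
tip cam [ 0.4846439  -0.12589152  0.0926    ]
plate [ 0.49594015 -0.05455313  0.025     ]
bed [ 0.56048604 -0.12468415  0.015     ] [ 0.41214343 -0.10980232  0.015     ]
guides [ 0.53193963 -0.11518834  0.023     ] [ 0.44609364 -0.10497342  0.023     ]
```

```bash
python3 -m inch '[[0,0.0015,0.035,0,1],[0,0.0015,0.06,0,1],[0,0.0015,0.0655,0,1],[0,0.0015,0.0655,0,1],[0.008,0.0015,0.0655,0,1],[0.016,0.0015,0.0655,0,1],[0.022,0.0015,0.0655,0,1],[0.022,0.0015,0.0655,0,1]]'
python3 -c "
from h import *
st()
im=bot.camera('top');cv2.imwrite('pics/t18.png',cv2.resize(im[220:300,270:370,::-1],None,fx=7,fy=7,interpolation=2))
im=bot.camera('side');cv2.imwrite('pics/s18.png',cv2.resize(im[200:420,200:400,::-1],None,fx=2.7,fy=2.7,interpolation=2))"
```

```text
clock: 21.88
eef_pos: [0.4716, -0.2716, 0.0348]
tool_rot: [0.744, 0.668, 0.0, 0.0]
ft_force: [-0.3, -0.5, -0.9]
grip_width: 0.0172
t 21.88 p [ 0.4716 -0.2716  0.0348] yaw -6.2 j [-30.  28. -10.  52.  -0.  66.] F [-0.3 -0.5 -0.9] T [-0.02  0.03  0.02] w 0.0172
```

View pics/t18.png

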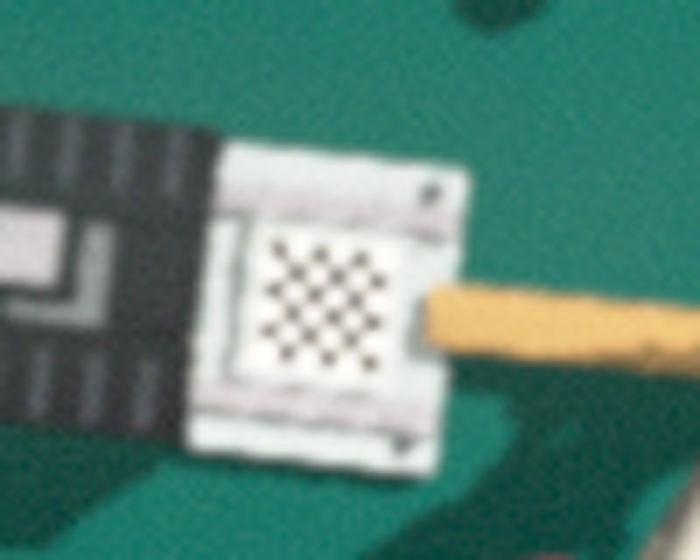

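View pics/s18.png

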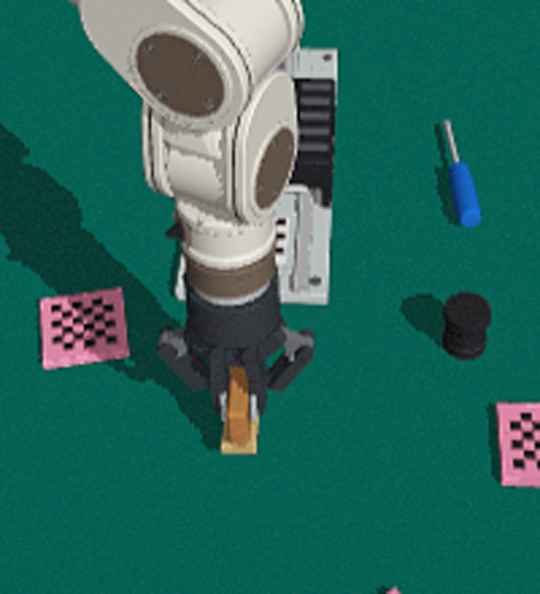

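```bash
python3 -m inch '[[0.006,0,0,0,1],[0.014,0,0,0,1],[0.024,0,0,0,1],[0.034,0,0,0,1],[0.046,0,0,0,1],[0.058,0,0,0,1],[0.070,0,0,0,1],[0.082,0,0,0,1],[0.094,0,0,0,1],[0.10,0,0,0,1]]'
python3 -c "
from h import *
st()
im=bot.camera('top');cv2.imwrite('pics/t19.png',cv2.resize(im[220:300,270:370,::-1],None,fx=7,fy=7,interpolation=2))"
```

```text
clock: 23.22
eef_pos: [0.4824, -0.1721, 0.0345]
tool_rot: [0.744, 0.668, -0.0, 0.0]
ft_force: [0.2, -0.8, 0.3]
grip_width: 0.0174
t 23.23 p [ 0.4824 -0.1721  0.0345] yaw -6.2 j [-20.  25. -15.  50.  -0.  77.] F [ 0.2 -0.8  0.3] T [-0.33 -0.07 -0.06] w 0.0174
```

View pics/t19.png

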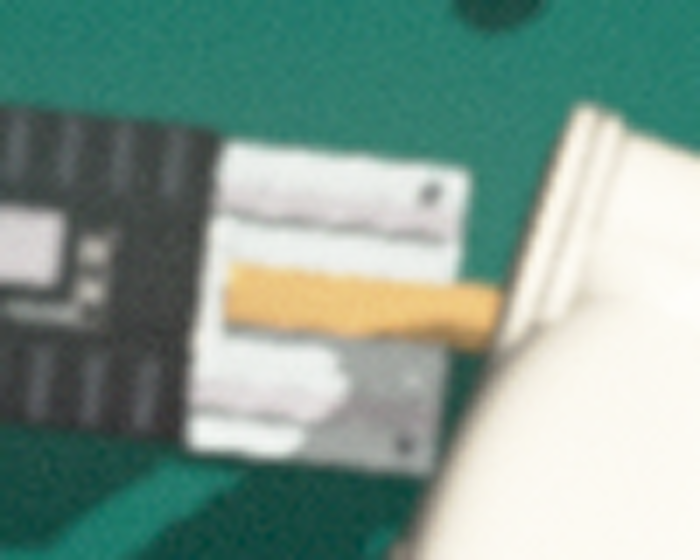

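```bash
python3 -m inch '[[0.008,0,0,0,1],[0.016,0,0,0,1],[0.022,0,0,0,1],[0.024,0,0,0,1],[0.024,0,0,0,1]]'
python3 -c "from h import *; st()"
python3 -m inch '[[0.002,0,0,0,1],[0.004,0,0,0,1],[0.004,0,0,0,1]]'
python3 -c "from h import *; st()"
```

```text
clock: 23.9
eef_pos: [0.4849, -0.1486, 0.0344]
tool_rot: [0.745, 0.668, 0.0, -0.0]
ft_force: [-0.4, 0.6, -1.2]
grip_width: 0.0175
t 23.9 p [ 0.4849 -0.1486  0.0344] yaw -6.2 j [-17.  25. -16.  49.   0.  79.] F [-0.4  0.6 -1.2] T [-0.05 -0.02  0.05] w 0.0175
clock: 24.28
eef_pos: [0.4854, -0.1449, 0.0344]
tool_rot: [0.745, 0.667, 0.0, -0.0]
ft_force: [0.1, -0.2, -1.1]
grip_width: 0.0173
t 24.27 p [ 0.4854 -0.1449  0.0344] yaw -6.3 j [-17.  25. -16.  49.   0.  80.] F [ 0.1 -0.2 -1.1] T [-0.15 -0.04  0.02] w 0.0173
```

```bash
for i in 1 2 3; do python3 -m inch '[[0.0015,0,0,0,1],[0.003,0,0,0,1],[0.003,0,0,0,1]]' | grep -E "eef|force"; done
```

```text
eef_pos: [0.4857, -0.1418, 0.0344]
ft_force: [0.3, -0.3, -1.0]
eef_pos: [0.486, -0.1388, 0.0344]
ft_force: [-0.3, 0.2, -0.9]
eef_pos: [0.4863, -0.1358, 0.0344]
ft_force: [-0.2, 0.7, -0.3]
```

```bash
for i in 1 2; do python3 -m inch '[[0.001,0,0,0,1],[0.002,0,0,0,1],[0.002,0,0,0,1]]' | grep -E "eef|force"; done; python3 -c "
from h import *
st()
im=bot.camera('top');cv2.imwrite('pics/t20.png',cv2.resize(im[220:300,250:350,::-1],None,fx=7,fy=7,interpolation=2))"
```

```text
eef_pos: [0.4866, -0.134, 0.0344]
ft_force: [0.5, -1.0, -0.2]
eef_pos: [0.4867, -0.1334, 0.0347]
ft_force: [-1.8, -5.2, 1.0]
t 26.15 p [ 0.4867 -0.1334  0.0347] yaw -6.3 j [-15.  24. -17.  49.  -0.  81.] F [-1.8 -5.2  1. ] T [-1.    0.29  0.13] w 0.0171
```

View pics/t20.png

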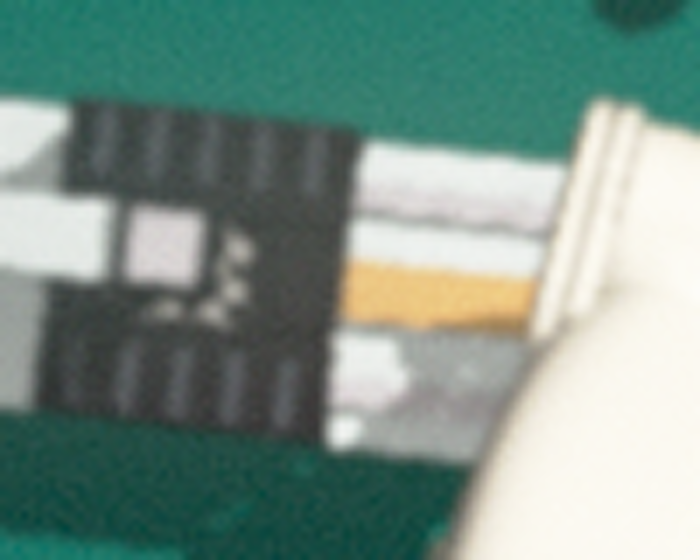

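```bash
python3 -m inch '[[0.001,0,0,0,1],[0.0015,0,0,0,1],[0.0015,0,0,0,1]]' ; python3 -c "from h import *; st()"
```

```text
clock: 26.58
eef_pos: [0.4867, -0.1333, 0.035]
tool_rot: [0.745, 0.667, -0.002, 0.002]
ft_force: [-2.6, -9.4, 2.5]
grip_width: 0.0173
t 26.57 p [ 0.4867 -0.1333  0.035 ] yaw -6.3 j [-15.  24. -17.  49.  -0.  81.] F [-2.6 -9.4  2.5] T [-1.65  0.57  0.17] w 0.0173
```

```bash
python3 -m inch '[[-0.005,0,0,0,1],[-0.02,0,0,0,1],[-0.045,0,0,0,1],[-0.07,0,0,0,1],[-0.095,0,0,0,1],[-0.12,0,0,0,1],[-0.145,0,0,0,1],[-0.17,0,0,0,1],[-0.185,0,0,0,1],[-0.185,0,0,0,1]]' ; python3 -c "
from h import *
st()
im=bot.camera('top');cv2.imwrite('pics/t21.png',cv2.resize(im[220:300,250:350,::-1],None,fx=7,fy=7,interpolation=2))"
```

```text
clock: 27.82
eef_pos: [0.4665, -0.3154, 0.0342]
tool_rot: [0.745, 0.667, 0.0, -0.0]
ft_force: [0.2, 0.1, 0.1]
grip_width: 0.017
t 27.82 p [ 0.4665 -0.3154  0.0342] yaw -6.4 j [-34.  30.  -7.  53.   0.  62.] F [0.2 0.1 0.1] T [-0.03  0.03  0.04] w 0.017
```

View pics/t21.png

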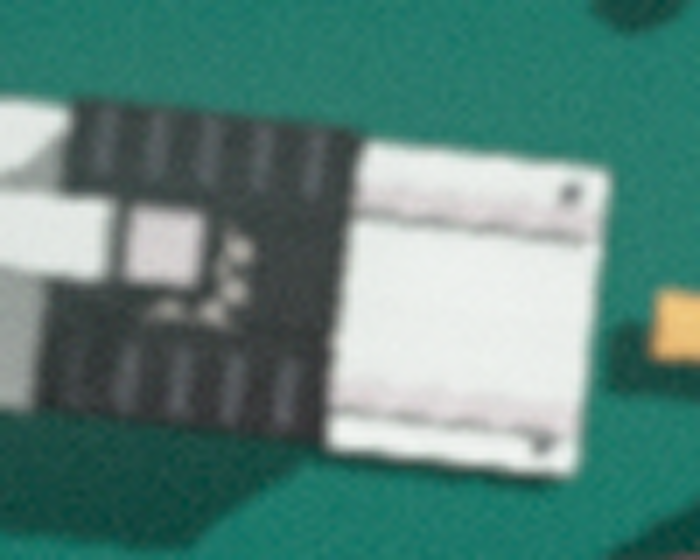

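Plate remains inside the hood and the tip is clear of the bed (tip at crop (655,325)). Lower the stick, release, and rise.

```bash
python3 -m inch '[[0,0,0.008,0,1],[0,0,0.015,0,1],[0,0,0.0165,0,1],[0,0,0.0165,0,1],[0,0,0.0165,0,0.8]]' ; python3 -c "from h import *; st()"
python3 -m inch '[[0,0,0,0,0.4],[0,0,0,0,0],[0,0,0,0,0],[0,0,-0.05,0,0],[0,0,-0.11,0,0],[0,0,-0.17,0,0],[-0.05,0.05,-0.2,0,0],[-0.1,0.1,-0.2,0,0],[-0.1,0.1,-0.2,0,0]]'; python3 -c "
from h import *
st()
im=bot.camera('top');cv2.imwrite('pics/t22.png',im[:,:,::-1])
im=bot.camera('side');cv2.imwrite('pics/s22.png',im[:,:,::-1])"
```

```text
clock: 28.5
eef_pos: [0.4671, -0.3146, 0.0181]
tool_rot: [0.745, 0.668, 0.0, 0.0]
ft_force: [-0.6, 0.7, -0.3]
grip_width: 0.0173
t 28.5 p [ 0.4671 -0.3146  0.0181] yaw -6.2 j [-34.  31.  -8.  51.  -0.  62.] F [-0.6  0.7 -0.3] T [-0.02 -0.06 -0.03] w 0.0173
clock: 29.62
eef_pos: [0.5566, -0.4272, 0.217]
tool_rot: [0.745, 0.667, -0.0, 0.0]
ft_force: [1.0, -0.3, 0.0]
grip_width: 0.0855
t 29.62 p [ 0.5566 -0.4272  0.217 ] yaw -6.3 j [-38.  39.  37.  88.  -0.  59.] F [ 1.  -0.3  0. ] T [-0.03  0.05 -0.01] w 0.0855
```

View pics/t22.png

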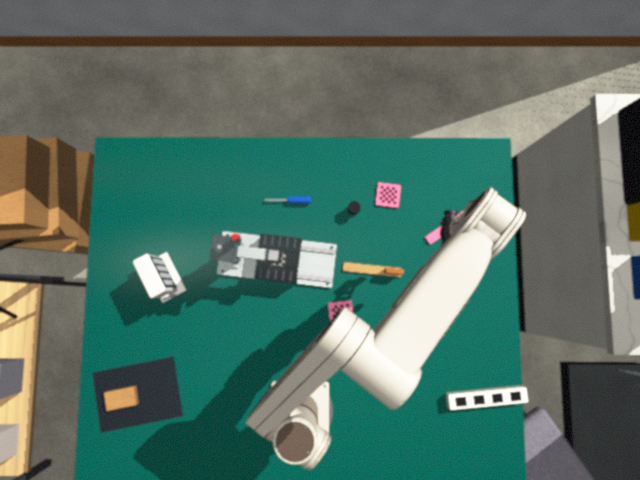

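View pics/s22.png

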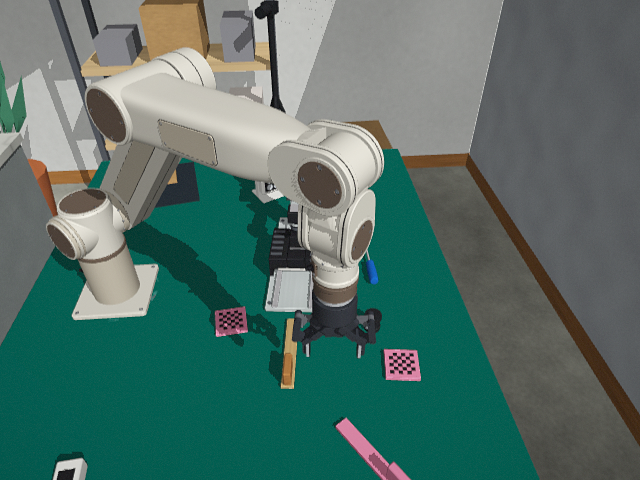

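```bash
python3 -m inch '[[0.01,-0.06,0,0,0],[0.02,-0.12,0,0,0],[0.03,-0.18,0,0,0],[0.04,-0.24,0,0,0],[0.05,-0.29,0,0,0],[0.05,-0.29,0,0,0],[0.05,-0.29,0,0,0]]'; python3 -c "
from h import *
st()
im=bot.camera('top');cv2.imwrite('pics/t23.png',im[:,:,::-1])
cv2.imwrite('pics/t23c.png',cv2.resize(im[215:265,195:245,::-1],None,fx=12,fy=12,interpolation=2))
im=bot.camera('side');cv2.imwrite('pics/s23.png',im[:,:,::-1])"
```

```text
clock: 30.6
eef_pos: [0.2726, -0.3433, 0.2186]
tool_rot: [0.745, 0.667, 0.0, 0.001]
ft_force: [1.3, 0.7, -0.5]
grip_width: 0.0853
t 30.6 p [ 0.2726 -0.3433  0.2186] yaw -6.3 j [-52.   7. -10.  73.   0.  45.] F [ 1.3  0.7 -0.5] T [ 0.02  0.02 -0.06] w 0.0853
```

View pics/s23.png

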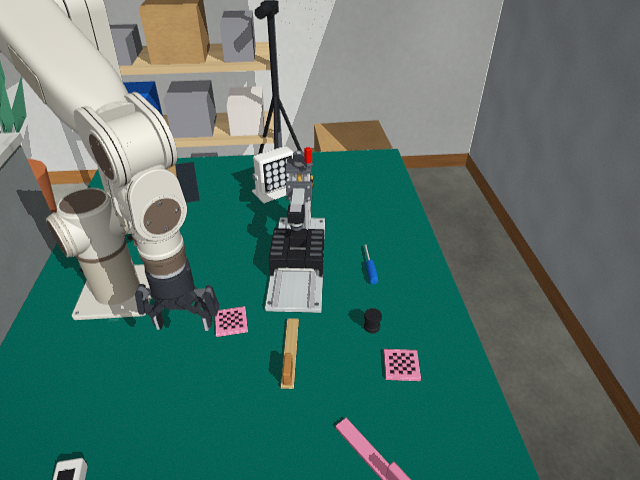

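View pics/t23c.png

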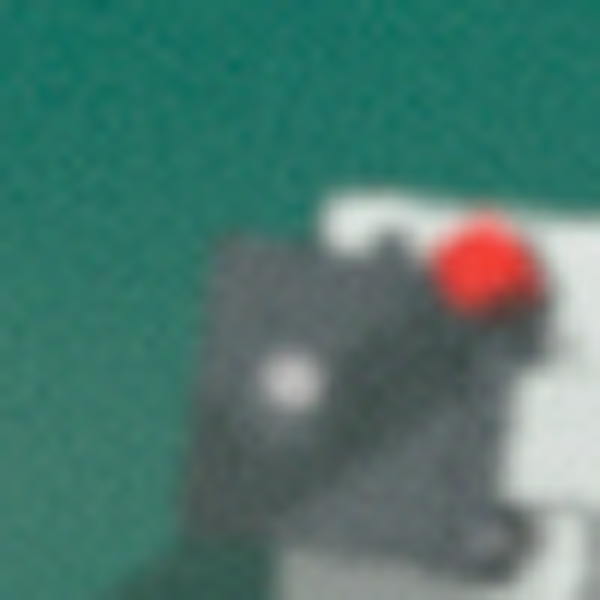

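```bash
python3 - <<'E'
from h import *
T=lambda x,y:(195+x/12-.5,215+y/12-.5)
h=plane("top",T(292,380),.289);g=plane("top",T(485,262),.33);print(h,g,np.degrees(np.arctan2(*(g-h)[1::-1])),np.linalg.norm((g-h)[:2]))
im0=[plane("top",(218.8,246.2),.289),plane("top",(212.8,225.6),.33)];d=im0[1]-im0[0];print(np.degrees(np.arctan2(d[1],d[0])))
for z in(.2,.25): print(z,plane("top",T(392,243),z))
A=np.mean([bot.camera("side").astype(float) for _ in range(8)],0)
np.save("avg.npy",A)
cv2.imwrite("pics/avg.png",cv2.resize(A[170:192,304:320,::-1].astype(np.uint8),None,fx=26,fy=26,interpolation=cv2.INTER_NEAREST))
for v in range(172,190): print(v,[tuple(A[v,u].astype(int)) for u in (310,311,312,313,314)])
E
```

```text
[0.52522518 0.22124988 0.289     ] [0.54874676 0.16820061 0.33      ] -66.08791946141582 0.058030078300664714
9.584292620823485
0.2 [0.56904169 0.2170811  0.2       ]
0.25 [0.56289598 0.20657452 0.25      ]
172 [(np.int64(88), np.int64(88), np.int64(95)), (np.int64(49), np.int64(93), np.int64(88)), (np.int64(4), np.int64(103), np.int64(89)), (np.int64(5), np.int64(103), np.int64(88)), (np.int64(3), np.int64(102), np.int64(88))]
173 [(np.int64(69), np.int64(77), np.int64(80)), (np.int64(44), np.int64(99), np.int64(92)), (np.int64(3), np.int64(102), np.int64(88)), (np.int64(1), np.int64(101), np.int64(87)), (np.int64(8), np.int64(102), np.int64(89))]
174 [(np.int64(6), np.int64(58), np.int64(51)), (np.int64(0), np.int64(101), np.int64(88)), (np.int64(0), np.int64(100), np.int64(88)), (np.int64(2), np.int64(101), np.int64(88)), (np.int64(3), np.int64(102), np.int64(88))]
175 [(np.int64(70), np.int64(85), np.int64(67)), (np.int64(146), np.int64(130), np.int64(83)), (np.int64(114), np.int64(122), np.int64(85)), (np.int64(0), np.int64(100), np.int64(89)), (np.int64(4), np.int64(102), np.in
[... 2497 characters left out ...]
04), np.int64(90))]
187 [(np.int64(84), np.int64(88), np.int64(93)), (np.int64(98), np.int64(100), np.int64(106)), (np.int64(37), np.int64(69), np.int64(66)), (np.int64(2), np.int64(104), np.int64(90)), (np.int64(6), np.int64(104), np.int64(89))]
188 [(np.int64(84), np.int64(87), np.int64(94)), (np.int64(99), np.int64(102), np.int64(109)), (np.int64(33), np.int64(82), np.int64(76)), (np.int64(3), np.int64(104), np.int64(90)), (np.int64(5), np.int64(102), np.int64(88))]
189 [(np.int64(85), np.int64(89), np.int64(93)), (np.int64(99), np.int64(100), np.int64(108)), (np.int64(33), np.int64(81), np.int64(75)), (np.int64(1), np.int64(103), np.int64(88)), (np.int64(4), np.int64(103), np.int64(88))]
```

View pics/avg.png

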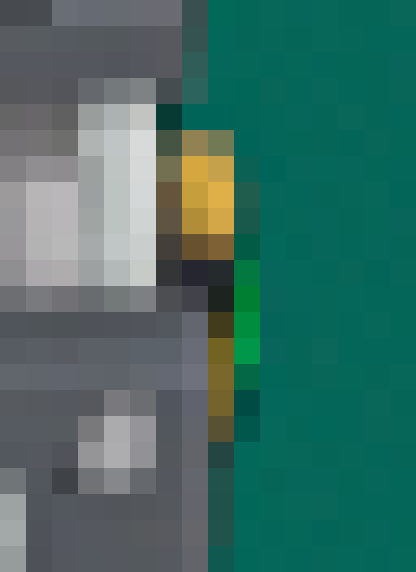

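```bash
python3 -c "
from h import *
print(bot.job_done()); st()"
```

```text
the job is handed in; nothing more can be done
None
the job is handed in; nothing more can be done
```

I handed the job in at about 31 s. The plate and the stick are where they should be. I could not confirm from the pictures that the pointer is inside the green band.

- **Crank:** I turned it clockwise in two strokes with a loose hold. The top picture puts the total at about 434°, give or take a few degrees, which lowers the camera about 12 mm. I aimed for the middle of the stated 10–14 mm start range. The pointer and clip cover only a few pixels and their depth difference is unknown. The picture looks consistent with the band to within about 4 mm, but the band is ±2 mm, so the pointer's position rests mainly on the crank angle.
- **Plate:** I pushed it with the wooden stick until the force rose from about 1 N to 9 N with no further movement. That was 7 mm beyond where my station fit put the stop, but the crank axis was offset about 7 mm the same way, so I take it as home. The hood hides the plate's leading edge, so I did not see the contact itself.
- **Stick:** It lies flat on the bench in front of the bed, with its tip clear of the hood.
- **Bystanders and hand:** The last pictures show the lamp, lens and screwdriver where they were. The hand stayed behind the stick's handle the whole time and ended clear of everything.

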